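# Index a decorating wheel on to its next hole

### The job

The decorating wheel is locked by a sprung index pin with a black knob. Pull the knob up to draw the pin, swing the wheel anticlockwise (seen from above) to the next hole, the one in the adjustable shoe, and let the pin spring fully home there. Feel for the hole and do not force the pin sideways; keep the test cup standing upright in the middle of the wheel, leave the things round the wheel alone, and let go.

Things in the scene. Friction and masses are not known exactly. Their poses are not given: they have to be found in the camera images.
- index_base: Steel foot and fixed index ring of the decorating wheel, screwed to the bench, 234 mm across. Origin: on the vertical turning axis, at the bench top, z up; +x points to the hole in which the pin starts. The ring is flat, 85 to 115 mm from the axis, top at 52 mm; round 12 mm holes through it on a 100 mm radius at 0, +130 and -50 degrees (anticlockwise positive).
- start_hole (a point): Mouth of the hole in which the pin starts. The next hole (same size and radius) is in the middle of a curved aluminium shoe, 67 degrees long, two clamp lugs outside, set on the ring by hand: 42 to 68 degrees anticlockwise of this one, not measured: feel for it. Shoe top flat, 0.5 mm above the ring; no gap, so the pin can ride along under its spring and drops in when over the hole.
- wheel_head (a joint): Turning head of the wheel: aluminium disc 156 mm across, top 67 mm above the bench, with a dark 26 mm wide arm that reaches out over the ring and carries the pin. Value in rad: 0 at the start, grows anticlockwise seen from above. It turns on a plain bearing with light friction (about 1.5 N at the knob) and stays where it is left.
- index_knob (a joint): Lift of the knob and its pin in m: 0 fully home in a hole, at most 0.016. A spring pushes it down with 4 N at home, 7 N fully drawn. A lift of 0.009 clears the ring, 0.0095 the shoe; let go between holes, the pin rests on the ring or shoe and this reads about 0.009.
- knob_grip (a point): Point on the axis of the black knob, an upright cylinder on the arm, gripped from above: 26 mm across, 24 mm high; this point is 13 mm above its underside, 11 mm below its top, 100 mm from the turning axis and 99 mm above the bench when the pin is home. Under the knob a 20 mm thick sleeve stands 15 mm above the arm's top (67 mm); free space beside the knob.
- index_pin: The steel index pin under the knob, 10 mm thick with a short taper at its foot. Origin: centre of its foot, 43 mm below the knob's underside; 43 mm above the bench when home (9 mm below the ring's top). It moves with the knob. Riding on the ring or shoe it drags with 1 to 2 N; seated it stops the wheel dead, and over 25 N sideways would damage it.
- test_cup: Terracotta-coloured test cup, 62 mm across the rim, 53 mm high, loose, standing at the middle of the wheel's head. Origin: centre of its underside; z up.
- beaker: Greyish white open beaker, 71 mm across, 96 mm high, loose, standing beside the wheel. Origin: centre of its underside.
- sprig_mould: White plaster block 50 x 62 x 26 mm, loose, beside the wheel. Origin: centre of its underside.
- tape: Roll of tape lying flat, 105 mm across, 24 mm high, loose, beside the wheel. Origin: centre of its underside.

How it is judged:
By the outcome, as a careful person would: the job done as asked, in the order asked, and still so for the second after the job is handed in, with the robot touching nothing.
It also fails if it takes over 38 s, if anything falls off the work surface, if the arm or the gripper's body presses on something with over 40 N, if the wrist force passes 120 N, or if a joint passes its speed limit or range.

### The arm

A 6-joint arm with a two-finger parallel gripper is mounted at the origin on a cart in front of the work surface, level with it; the furniture and walls round the work are solid. World frame = base frame: x ahead of the robot, y to its left, z up, the work surface at z = 0. Lengths are in mm, angles in degrees, forces in N, time in s.
With the tool pointing down it reaches from about 350 to 850 mm from the base axis. Payload 8.1 kg.
Tool frame: the origin (TCP) lies midway between the tips of the shut fingers; the grasp point (between the pads) lies 19 mm behind it (r.tcp_to_grasp is the distance from the TCP to the grasp point, in mm); z points along the fingers, y is the direction in which the jaws open and shut (so a half turn about z gives the same grasp; the last joint's range is limited). The gripper opens to 85 mm and grips with 20 to 120 N. Pads are 22 mm wide; open, the fingers measure 114 mm over their backs; the gripper's body (76 mm by 85 mm) begins 54 mm behind the grasp point. The pads swing forward as they close: fully open they stand 13 mm farther back than shut.
Start: joints at [70.909, 7.471, 85.268, -0, 87.261, -4.893], TCP at [147.141, 581.683, 231.292] pointing down, gripper open.
Joint ranges: [-169.43, 169.43], [-51.17, 129.36], [1.28, 143.12], [-76.62, 256.62], [0, 156.53], [-152.29, 152.29]. Speed limits (degrees/s): [136.94, 136.94, 159.86, 180, 180, 180].

### API

Orientations are given as [roll, pitch, yaw] about the fixed x, y, z axes, in that order (R = Rz(yaw) Ry(pitch) Rx(roll)).
In Python, from bench import r gives the robot as it stands.
- The arm moves only by the tool jog_arm, never from a script. Its argument "targets" is a list of rows, each a list of 7 numbers: the shift along the tool's x, y, z in m, then the turn, a rotation vector about the tool's x, y, z in rad, then the closure, from 0 (fully open) to 1 (shut). In form: [[dx, dy, dz, wx, wy, wz, claw], ...]. A call has 1 to 5 rows; each row is the pose to reach, as a shift and turn from the pose commanded when the call began, along the tool's axes at that moment; what a row does not reach only later rows make up. A row lasts 1/12 s, in which the tool goes at most 41.7 mm and 7.16 degrees, less where a joint would pass 70% of its speed; a pose out of reach is approached as far as the arm can. A call with a gripper value outside its range is refused whole. The fingers move at their own pace and stop on an object; "newtons" is the grip in N (left out, the last holds). Time passes only in rows, so rows that repeat a pose let the fingers close. It gives the time, the measured TCP pose, the force and the opening at its end, in the units of the state.
- r.sense(): the state, without advancing time (a new reading comes with each control period).
- r.snapshot(name): name is "scene" or "side" or "wrist"; returns a dict with "pixels" (400x640x3 uint8, red, green, blue), "fx", "fy", "cx", "cy" (pixels), "dist" ([k1, k2, p1, p2, k3] as OpenCV has them; the pictures are not rectified), "origin" and "attitude" of the camera in the world. Camera axes: x right, y down, z forward; pixel columns grow to the right and rows downward; lengths in mm; the calibration is good to about 2 mm. A picture is of the moment at which its call begins. There is no depth.
- r.hand_in(): hands the job in, once; it reports no verdict.
The state is a dict: "time": time; "joint_pos": joint angles; "qd": joint speeds; "joint_efforts": joint torques, N m; "tool_pos": TCP position; "tcp_rot": TCP orientation; "ft_force": force on the tool from outside, world axes, zero at the start; "wrist_torque": the same for the moment, N m; "finger_gap": finger opening in mm.
Only numpy, scipy, OpenCV 4.12 (cv2) and the standard library are available. Lean on these libraries where they do the work, as an engineer would, in place of code of your own. Each camera call takes 0.05 s, during which the arm holds its last target.

## Working session

There is one attempt and no reset: what is moved stays moved. The work goes in short steps, Python scripts to look and compute and a tool call to move; the robot and the scene stay as the last step left them, time stands still between calls to the robot, and variables do not carry over. Pictures are saved under pics/ and viewed, and the job is handed in when it is done.

Besides the shell and the picture viewer there is one more tool, called after ">>>" by a JSON object that holds its "method" and its "body", one argument or row to a line. jog_arm: Moves the arm, as the interface text tells. Its arguments: {"type":"object","properties":{"targets":{"type":"array","items":{"type":"array","items":{"type":"number"}}},"newtons":{"type":"number"}},"required":["targets"]}

```bash
mkdir -p pics; ls; python3 - <<'E'
from bench import r
import cv2,json,pickle
print(r.sense())
d={}
for n in ["scene","side","wrist"]:
    s=r.snapshot(n); d[n]=s
    cv2.imwrite(f"pics/a_{n}.png",s["pixels"][:,:,::-1])
    print(n,{k:v for k,v in s.items() if k!="pixels"})
pickle.dump(d,open("a.pkl","wb"))
E
```

```text
pics
{'time': 0.0, 'joint_pos': array([ 7.09100806e+01,  7.51349740e+00,  8.53301387e+01, -5.89216243e-04,
        8.72594188e+01, -4.89432394e+00]), 'qd': array([ 0.04337809, -0.07691811,  0.02440319, -0.10447322, -0.00259957,
       -0.04667162]), 'joint_efforts': array([ 5.44062971e-05, -5.69390774e+01, -5.00560248e+01, -1.31798633e-04,
        1.43406243e-02, -4.98820910e-06]), 'tool_pos': array([146.95729089, 581.16768129, 230.25296304]), 'tcp_rot': array([-1.79897271e+02, -8.20611270e-03,  1.65804426e+02]), 'ft_force': array([0.16040236, 0.39843988, 0.36006666]), 'wrist_torque': array([-0.02236908,  0.04030077,  0.02342337]), 'finger_gap': 85.6018392433482}
scene {'fx': 384.5675447920603, 'fy': 384.5675447920603, 'cx': 322.2325743596173, 'cy': 204.7044771637605, 'dist': array([-0.04930748,  0.        ,  0.        ,  0.        ,  0.        ]), 'origin': array([268.97926982, 569.22074425, 726.29030611]), 'attitude': array([-139.0506392 ,    0.46486496, -141.75524521])}
side {'fx': 443.17709162780585, 'fy': 443.17709162780585, 'cx': 322.2437213417233, 'cy': 212.00779185280743, 'dist': array([-0.09676976,  0.        ,  0.        ,  0.        ,  0.        ]), 'origin': array([545.9691451 , 964.35488291, 489.91901766]), 'attitude': array([-1.17199127e+02,  1.02241857e-01, -1.74712858e+02])}
wrist {'fx': 296.85001985284356, 'fy': 296.85001985284356, 'cx': 318.56333240570444, 'cy': 198.9257792535152, 'dist': array([-0.01228973,  0.        ,  0.        ,  0.        ,  0.        ]), 'origin': array([ 79.18131238, 597.82270884, 372.74922394]), 'attitude': array([1.64249869e+02, 4.12752601e-02, 7.57882465e+01])}
```

View pics/a_scene.png

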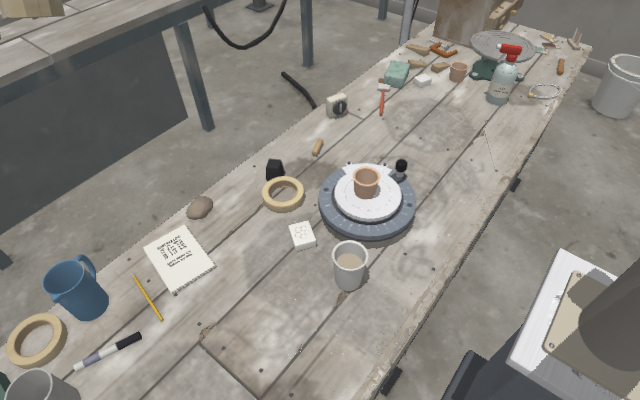

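View pics/a_side.png

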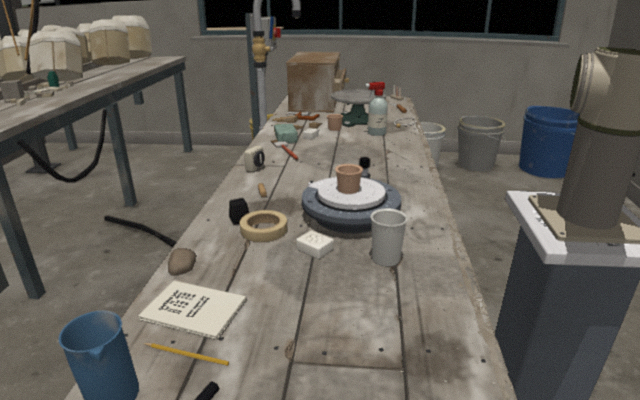

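View pics/a_wrist.png

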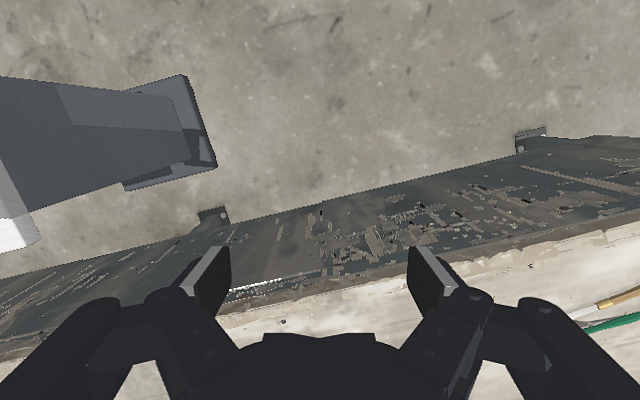

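The wheel is centred near scene (367,197) and side (350,200). The black knob is at scene (401,165) and side (364,161), on the far side towards -y. The tape, mould and beaker stand on the near, +y side. The black object at scene (275,168) is something else, on the bench.

```bash
cat > h.py <<'E'
import numpy as np,cv2,pickle
from scipy.spatial.transform import Rotation as R
def ray(s,u,v):
    K=np.array([[s["fx"],0,s["cx"]],[0,s["fy"],s["cy"]],[0,0,1]])
    p=cv2.undistortPoints(np.array([[[u,v]]],float),K,s["dist"])[0,0]
    return s["origin"],R.from_euler("xyz",s["attitude"],degrees=True).as_matrix()@np.array([p[0],p[1],1])
def onz(s,u,v,z):
    o,d=ray(s,u,v); return o+d*(z-o[2])/d[2]
def tri(s1,p1,s2,p2):
    o1,d1=ray(s1,*p1);o2,d2=ray(s2,*p2)
    t=np.linalg.lstsq(np.c_[d1,-d2],o2-o1,rcond=None)[0]
    a=o1+t[0]*d1;b=o2+t[1]*d2
    return (a+b)/2,np.linalg.norm(a-b)
def proj(s,P):
    M=R.from_euler("xyz",s["attitude"],degrees=True).as_matrix()
    K=np.array([[s["fx"],0,s["cx"]],[0,s["fy"],s["cy"]],[0,0,1]])
    q=(np.atleast_2d(P)-s["origin"])@M
    return cv2.projectPoints(q,np.zeros(3),np.zeros(3),K,s["dist"])[0][:,0]
E
python3 - <<'E'
from h import *
d=pickle.load(open("a.pkl","rb"))
for n,(x0,y0,w,h) in {"scene":(310,145,120,100),"side":(290,145,130,110)}.items():
    c=d[n]["pixels"][y0:y0+h,x0:x0+w,::-1]
    cv2.imwrite(f"pics/z_{n}.png",cv2.resize(c,None,fx=5,fy=5,interpolation=cv2.INTER_NEAREST))
s=d["scene"];t=d["side"]
print(onz(s,401,165,99),onz(t,364,161,99),tri(s,(401,165),t,(364,161)))
print(onz(s,367,197,60))
E
```

```text
[539.52855513 -67.81328429  99.        ] [538.72136001 -79.21078029  99.        ] (array([538.10491889, -62.94497438, 104.50390575]), np.float64(1.8270752652808457))
[563.37357361  35.70137934  60.        ]
```

View pics/z_scene.png

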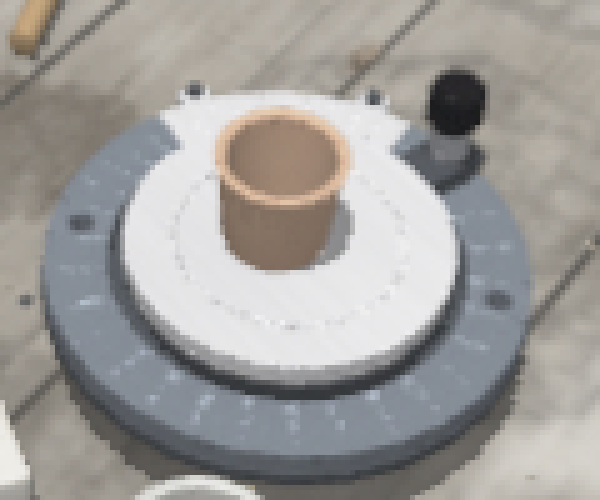

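View pics/z_side.png

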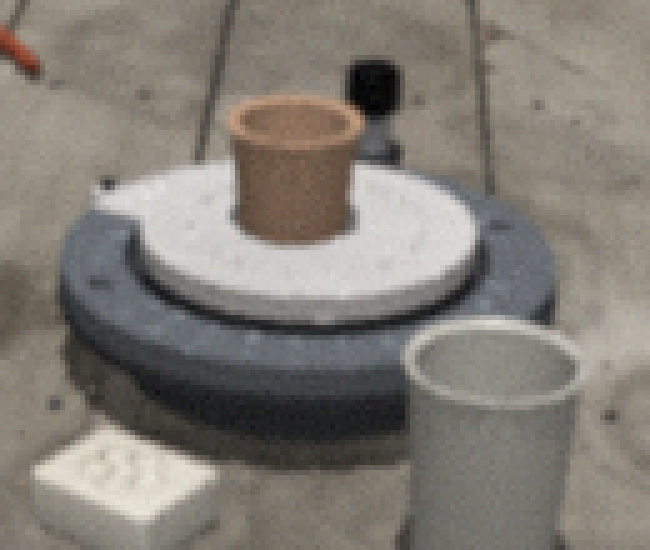

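The zoomed crops show the two dark ring holes at scene (326.2,189.4) and (409.4,204.8), and at side (310,201.6) and (390,190.2). They lie 180° apart, so their midpoint is the axis. The shoe's lug screws are at scene (349,163) and (385,164.4).

```bash
python3 - <<'E'
from h import *
d=pickle.load(open("a.pkl","rb"));s=d["scene"];t=d["side"]
for c,a,b in((s,(326.2,189.4),(409.4,204.8)),(t,(310,201.6),(390,190.2))):
    A=onz(c,*a,52);B=onz(c,*b,52);m=(A+B)/2;v=A-B
    print(A,B,m,np.linalg.norm(v), "start dir",np.degrees(np.arctan2(v[1],v[0]))-130)
A=onz(s,326.2,189.4,52);B=onz(s,409.4,204.8,52);C=(A+B)/2;v=A-B;th0=np.degrees(np.arctan2(v[1],v[0]))-130
for z in(52,60,65):
  for p in((349,163),(385,164.4)):
    q=onz(s,*p,z)-C; print(z,np.hypot(*q[:2]),(np.degrees(np.arctan2(q[1],q[0]))-th0)%360)
# knob mask
for n,c,box in(("scene",s,(392,155,412,175)),("side",t,(356,154,374,171))):
    g=c["pixels"].max(2);x0,y0,x1,y1=box
    m=(g[y0:y1,x0:x1]<62);yy,xx=np.nonzero(m);print(n,xx.min()+x0,xx.max()+x0,yy.min()+y0,yy.max()+y0,xx.mean()+x0,yy.mean()+y0,m.sum())
    q=onz(c,xx.mean()+x0,yy.mean()+y0,98);print(q,np.hypot(*(q-C)[:2]),np.degrees(np.arctan2(q[1]-C[1],q[0]-C[0]))-th0)
E
```

```text
[658.10785518  68.94712817  52.        ] [475.49927719 -10.84305984  52.        ] [566.80356618  29.05203416  52.        ] 199.2796197708036 start dir -106.3972436133117
[657.65704122  67.00630253  52.        ] [474.10896991 -12.29560075  52.        ] [565.88300556  27.35535089  52.        ] 199.94670876457874 start dir -106.63325210080131
52 123.34992432838207 72.2626086158042
52 124.22857452167298 28.68471452219086
60 115.41334032848154 73.91194546800043
60 115.7596187792058 27.650869396350345
65 110.50719510904739 75.06249923400263
65 110.48804246342226 26.924379138392098
scene 396 406 160 171 400.8938053097345 165.34513274336283 113
[539.54844462 -67.63682445  98.        ] 100.45684163768911 0.6549050463832202
side 359 369 157 168 364.45 162.11 100
[537.52764858 -74.16533089  98.        ] 107.28888013247985 0.5621229250453865
```

```bash
cat > g.py <<'E'
import sys
from h import *
from bench import r
def st():
    s=r.sense();print("t %.2f"%s["time"],"tcp",s["tool_pos"].round(1),"rot",s["tcp_rot"].round(2),"F",s["ft_force"].round(1),"T",s["wrist_torque"].round(2),"gap",round(s["finger_gap"],1));return s
def need(x,y,z,yaw):
    s=st();M=R.from_euler("xyz",s["tcp_rot"],degrees=True)
    D=R.from_euler("xyz",[180,0,yaw],degrees=True)
    print("d[m]",(M.inv().apply(np.array([x,y,z])-s["tool_pos"])/1000).round(4),"w",(M.inv()*D).as_rotvec().round(4))
if len(sys.argv)>1: need(*map(float,sys.argv[1:]))
E
python3 g.py 538 -68 230 73.5; python3 -c "
from bench import r;print(r.tcp_to_grasp)"
```

```text
t 0.15 tcp [147.  581.3 230.5] rot [-1.7991e+02 -1.0000e-02  1.6580e+02] F [ 0.5  0.4 -0.1] T [-0.04  0.03  0.01] gap 85.6
d[m] [-0.5383 -0.5335  0.0012] w [-1.300e-03  1.100e-03  1.611e+00]
18.700000000000003
```

>>> {"method": "jog_arm", "body": {
  "targets": [
    [-0.028, -0.028, 0, 0, 0, 0.12, 0],
    [-0.056, -0.056, 0, 0, 0, 0.24, 0],
    [-0.084, -0.084, 0, 0, 0, 0.36, 0],
    [-0.112, -0.112, 0, 0, 0, 0.48, 0],
    [-0.14, -0.14, 0, 0, 0, 0.6, 0]
  ]
}}

```text
time: 0.57
tool_pos: [248.8, 409.9, 230.8]
tcp_rot: [-180.0, 0.0, 131.1]
ft_force: [1.3, -0.2, 0.5]
finger_gap: 85.7
```

```bash
python3 g.py 538 -68 230 73.5
```

```text
t 0.57 tcp [248.8 409.9 230.8] rot [-1.7997e+02  1.0000e-02  1.3112e+02] F [ 1.3 -0.2  0.5] T [-0.02 -0.04  0.02] gap 85.7
d[m] [-0.5502 -0.0965  0.001 ] w [-3.0000e-04  5.0000e-04  1.0057e+00]
```

>>> {"method": "jog_arm", "body": {
  "targets": [
    [-0.039, -0.007, 0, 0, 0, 0.1, 0],
    [-0.078, -0.014, 0, 0, 0, 0.2, 0],
    [-0.117, -0.021, 0, 0, 0, 0.3, 0],
    [-0.156, -0.028, 0, 0, 0, 0.4, 0],
    [-0.195, -0.035, 0, 0, 0, 0.5, 0]
  ]
}}

```text
time: 0.98
tool_pos: [351.7, 240.5, 231.2]
tcp_rot: [180.0, -0.0, 102.5]
ft_force: [0.9, 0.3, -0.1]
finger_gap: 85.4
```

```bash
python3 g.py 538 -68 230 73.5
```

```text
t 0.98 tcp [351.7 240.5 231.2] rot [179.99  -0.   102.51] F [ 0.9  0.3 -0.1] T [-0.03 -0.07 -0.02] gap 85.4
d[m] [-0.3415  0.1151  0.0012] w [ 2.000e-04 -1.000e-04  5.063e-01]
```

>>> {"method": "jog_arm", "body": {
  "targets": [
    [-0.037, 0.012, 0, 0, 0, 0.1, 0],
    [-0.074, 0.025, 0, 0, 0, 0.2, 0],
    [-0.111, 0.037, 0, 0, 0, 0.3, 0],
    [-0.148, 0.05, 0, 0, 0, 0.4, 0],
    [-0.185, 0.062, 0, 0, 0, 0.5, 0]
  ]
}}

```text
time: 1.4
tool_pos: [453.3, 73.6, 231.2]
tcp_rot: [180.0, -0.0, 73.8]
ft_force: [0.3, 0.5, -0.2]
finger_gap: 85.8
```

```bash
python3 g.py 538 -68 180 73.5
```

```text
t 1.40 tcp [453.3  73.6 231.2] rot [ 1.7998e+02 -1.0000e-02  7.3840e+01] F [ 0.3  0.5 -0.2] T [ 0.02 -0.01  0.  ] gap 85.8
d[m] [-0.1124  0.1208  0.0513] w [ 0.0003 -0.0002  0.0058]
```

>>> {"method": "jog_arm", "body": {
  "targets": [
    [-0.026, 0.028, 0.006, 0, 0, 0.006, 0],
    [-0.052, 0.056, 0.015, 0, 0, 0.006, 0],
    [-0.078, 0.084, 0.027, 0, 0, 0.006, 0],
    [-0.104, 0.112, 0.04, 0, 0, 0.006, 0],
    [-0.1124, 0.1208, 0.0513, 0, 0, 0.006, 0]
  ]
}}

```text
time: 1.82
tool_pos: [539.5, -70.0, 178.9]
tcp_rot: [180.0, 0.1, 73.6]
ft_force: [0.1, 0.1, 0.3]
finger_gap: 85.4
```

```bash
python3 - <<'E'
from g import *
d={}
for n in("wrist","scene"):
    s=r.snapshot(n);d[n]=s
    cv2.imwrite(f"pics/b_{n}.png",s["pixels"][:,:,::-1])
pickle.dump(d,open("b.pkl","wb"))
st()
w=d["wrist"];print(w["origin"],w["attitude"],proj(w,[[538,-68,110],[538,-68,86]]),proj(w,[[622.5,-54.5,52.5],[566,28,120]]))
E
```

```text
t 1.92 tcp [537.1 -67.7 176.9] rot [-1.7973e+02  4.0000e-02  7.3590e+01] F [-0.8  0.2  0.1] T [-0.04  0.08  0.02] gap 85.3
[557.52529719  -4.39394336 321.21387299] [ 1.64255516e+02 -7.80380273e-02 -1.63944494e+01] [[317.1331742  207.94174306]
 [317.2286117  199.18121581]] [[403.1316477  149.67015897]
 [316.4990571   59.69201325]]
```

View pics/b_wrist.png

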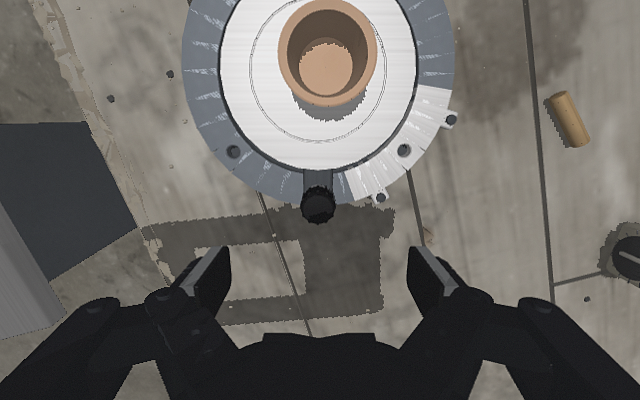

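View pics/b_scene.png

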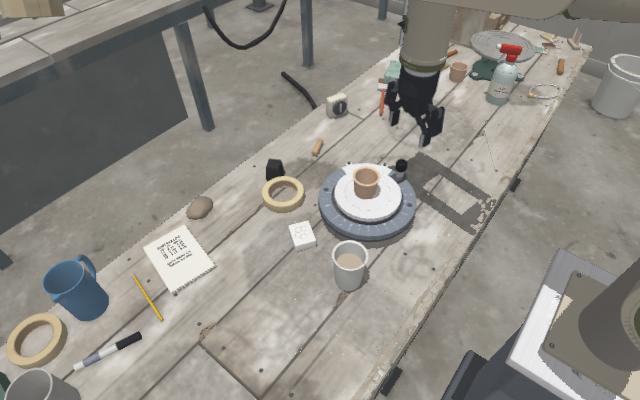

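The wrist view shows the knob at about (318,205), the hole in the shoe at about (404,151) and the -50° ring hole at about (234,152). The cup stands upright in the middle. Next I'll refine these.

```bash
python3 - <<'E'
from g import *
w=pickle.load(open("b.pkl","rb"))["wrist"]
g=cv2.cvtColor(w["pixels"],cv2.COLOR_RGB2GRAY)
def dark(x0,y0,x1,y1,t):
    m=g[y0:y1,x0:x1]<t;yy,xx=np.nonzero(m);return xx.mean()+x0,yy.mean()+y0,m.sum(),xx.min()+x0,xx.max()+x0,yy.min()+y0,yy.max()+y0
kn=dark(298,183,338,226,50);h1=dark(396,143,412,159,110);h2=dark(226,144,242,160,70)
print(kn,h1,h2)
H1=onz(w,*h1[:2],52.5);H2=onz(w,*h2[:2],52);K=onz(w,*kn[:2],99)
print("shoe",H1,"m50",H2,"knob",K, "knob top?",onz(w,kn[0],kn[1],110))
print("dist",np.hypot(*(H1-H2)[:2]))
# axis from disc outline (z=67): fit white disc
for C in(np.array([566.3,28.2]),):
    for P in(H1,H2,K): q=P[:2]-C;print(np.hypot(*q),np.degrees(np.arctan2(q[1],q[0])))
cv2.imwrite("pics/b_z.png",cv2.resize(w["pixels"][130:235,215:425,::-1],None,fx=3.8,fy=3.8,interpolation=cv2.INTER_NEAREST))
E
```

```text
(np.float64(317.67630597014926), np.float64(204.70988805970148), np.int64(1072), np.int64(300), np.int64(335), np.int64(183), np.int64(224)) (np.float64(403.544), np.float64(149.984), np.int64(125), np.int64(398), np.int64(410), np.int64(144), np.int64(156)) (np.float64(230.98507462686567), np.float64(150.6865671641791), np.int64(67), np.int64(227), np.int64(237), np.int64(145), np.int64(157))
shoe [622.79837966 -54.87989031  52.5       ] m50 [473.45186239 -11.6273162   52.        ] knob [538.14148497 -68.89260593  99.        ] knob top? [539.10101972 -65.69980218 110.        ]
dist 155.4836563400058
100.47056821922828 -55.78238598439099
101.02965788974592 -156.7830311631843
101.09340282944456 -106.17306223463468
```

View pics/b_z.png

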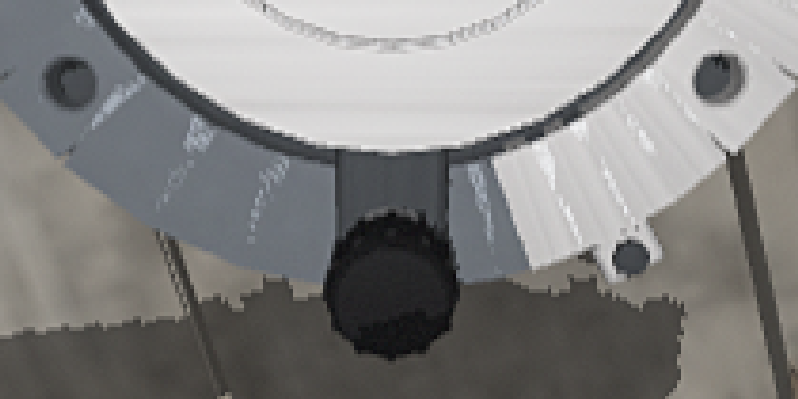

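```bash
python3 g.py 538 -68 82 73.5
```

```text
t 1.92 tcp [537.1 -67.7 176.9] rot [-1.7973e+02  4.0000e-02  7.3590e+01] F [-0.8  0.2  0.1] T [-0.04  0.08  0.02] gap 85.3
d[m] [0.     0.0014 0.0949] w [-0.0048  0.0008  0.0016]
```

>>> {"method": "jog_arm", "body": {
  "targets": [
    [0, 0, 0.02, 0, 0, 0, 0.4],
    [0, 0, 0.04, 0, 0, 0, 0.4],
    [0, 0, 0.055, 0, 0, 0, 0.4],
    [0, 0, 0.06, 0, 0, 0, 0.4],
    [0, 0, 0.06, 0, 0, 0, 0.4]
  ]
}}

```text
time: 2.33
tool_pos: [536.8, -64.5, 118.7]
tcp_rot: [-179.8, 0.0, 73.8]
ft_force: [0.3, -0.1, -0.3]
finger_gap: 51.3
```

```bash
python3 g.py 538 -68 82 73.5;  python3 - <<'E'
from g import *
s=r.snapshot("wrist");cv2.imwrite("pics/c.png",s["pixels"][:,:,::-1]);st();print(s["origin"])
E
```

```text
t 2.33 tcp [536.8 -64.5 118.7] rot [-179.83    0.     73.83] F [ 0.3 -0.1 -0.3] T [ 0.01 -0.06 -0.  ] gap 51.3
d[m] [-0.003   0.0023  0.0367] w [-0.003   0.      0.0058]
t 2.38 tcp [537.8 -64.9 120.2] rot [-179.96   -0.     73.83] F [-0.6 -0.1  0.9] T [ 0.   -0.05  0.02] gap 51.2
[555.0041694    0.84027535 261.1705316 ]
```

View pics/c.png

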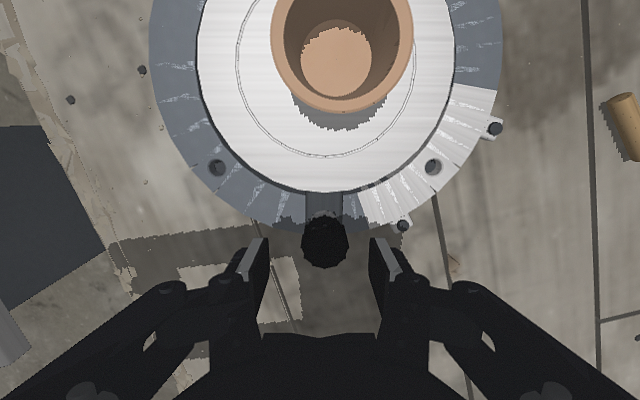

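The knob is at (325,242) while the finger midline is at about x=318.5, so the tool needs to shift about 3 mm along +y. I'll measure this properly.

```bash
python3 - <<'E'
from g import *
img=cv2.imread("pics/c.png");g=cv2.cvtColor(img,cv2.COLOR_BGR2GRAY)
for y in range(218,268,5):
    x=np.nonzero(g[y,285:365]<45)[0]+285;print(y,x.min() if len(x) else 0,x.max() if len(x) else 0)
cv2.imwrite("pics/c_z.png",cv2.resize(img[200:280,240:400],None,fx=5,fy=5,interpolation=cv2.INTER_NEAREST))
s=r.snapshot("wrist")
for z in(99,110): print(onz(s,325,243,z))
st();print(s["origin"])
E
```

```text
218 313 341
223 306 341
228 305 344
233 304 345
238 302 346
243 301 348
248 302 348
253 304 345
258 304 345
263 311 338
[538.90411964 -70.75678353  99.        ]
[540.03040485 -65.95814296 110.        ]
t 2.43 tcp [538.5 -65.1 121.1] rot [ 1.7995e+02 -1.0000e-02  7.3820e+01] F [1.  0.5 0.8] T [-0.03 -0.01 -0.01] gap 50.9
[555.65238641   0.6007306  262.57396308]
```

View pics/c_z.png

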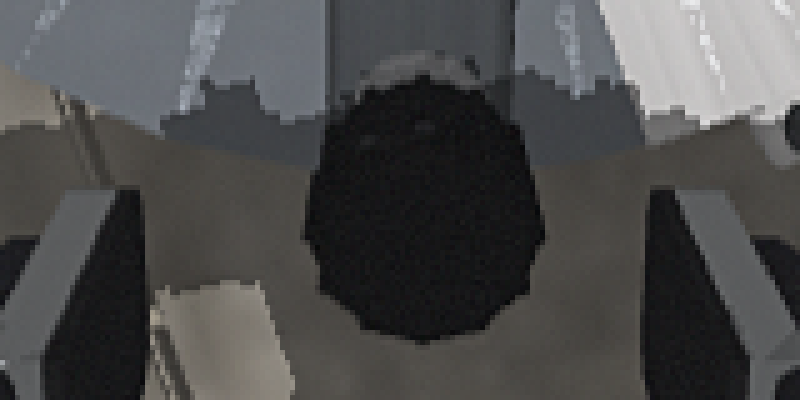

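>>> {"method": "jog_arm", "body": {
  "targets": [
    [-0.002, 0.0017, 0.01, 0, 0, 0.005, 0.4],
    [-0.002, 0.0017, 0.025, 0, 0, 0.005, 0.4],
    [-0.002, 0.0017, 0.037, 0, 0, 0.005, 0.4],
    [-0.002, 0.0017, 0.039, 0, 0, 0.005, 0.4],
    [-0.002, 0.0017, 0.039, 0, 0, 0.005, 0.45]
  ],
  "newtons": 20
}}

```text
time: 2.85
tool_pos: [538.3, -67.8, 79.8]
tcp_rot: [-179.9, 0.0, 73.5]
ft_force: [-0.3, 0.3, -0.0]
finger_gap: 46.8
```

```bash
python3 - <<'E'
from g import *
s=r.snapshot("wrist");cv2.imwrite("pics/d.png",s["pixels"][:,:,::-1]);st();print(s["origin"],onz(s,324,270,110))
t=r.snapshot("scene");cv2.imwrite("pics/d_s.png",cv2.resize(t["pixels"][80:240,300:460,::-1],None,fx=3.7,fy=3.7))
st()
E
```

```text
t 2.90 tcp [539.  -68.   80.8] rot [-179.95    0.     73.49] F [-0.8  0.7  0.3] T [ 0.    0.02 -0.05] gap 47.0
[556.8277218   -2.51906704 222.23221735] [541.0437815  -63.12164065 110.        ]
t 2.95 tcp [539.5 -68.1  81.4] rot [179.98  -0.    73.5 ] F [-0.2  0.   1. ] T [-0.02  0.03 -0.03] gap 46.7
```

View pics/d.png

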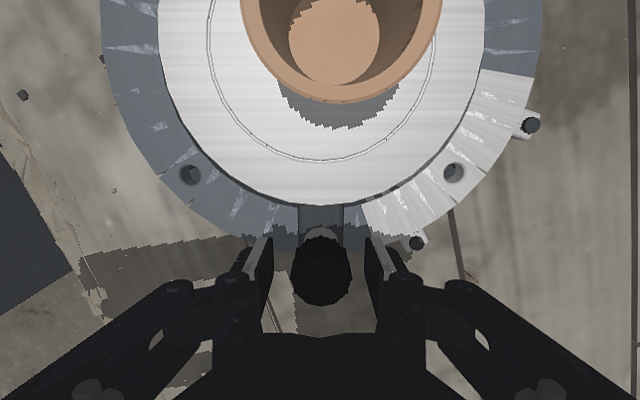

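View pics/d_s.png

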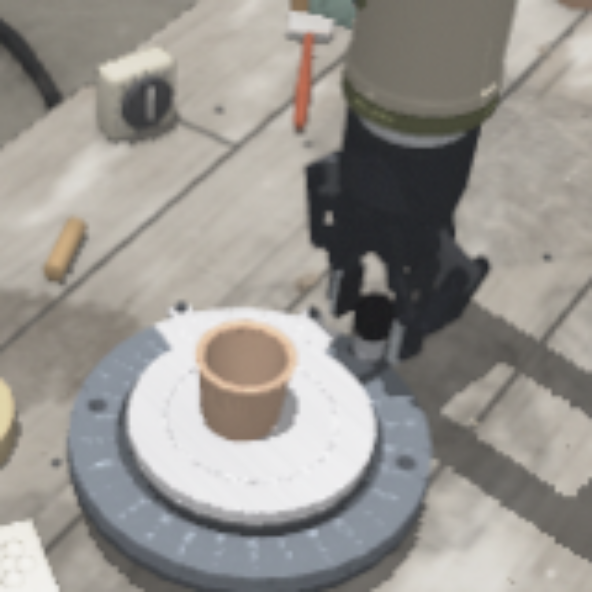

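The knob at x=320 is now centred between the pads at about x=319.5, and the cup is well clear. I'll close gently.

>>> {"method": "jog_arm", "body": {
  "targets": [
    [0, 0, 0, 0, 0, 0, 0.6],
    [0, 0, 0, 0, 0, 0, 0.66],
    [0, 0, 0, 0, 0, 0, 0.68],
    [0, 0, 0, 0, 0, 0, 0.7],
    [0, 0, 0, 0, 0, 0, 0.72]
  ],
  "newtons": 20
}}

```text
time: 3.37
tool_pos: [539.6, -68.1, 81.7]
tcp_rot: [179.9, -0.0, 73.5]
ft_force: [-2.0, -0.2, 3.6]
finger_gap: 25.0
```

>>> {"method": "jog_arm", "body": {
  "targets": [
    [0, 0, 0, 0, 0, 0, 0.8],
    [0, 0, 0, 0, 0, 0, 0.8]
  ],
  "newtons": 20
}}

```text
time: 3.53
tool_pos: [539.6, -68.1, 81.7]
tcp_rot: [179.9, -0.0, 73.5]
ft_force: [-1.2, -0.1, 6.4]
finger_gap: 25.2
```

```bash
python3 g.py 539.5 -68 81 73.5
```

```text
t 3.53 tcp [539.6 -68.1  81.7] rot [179.95  -0.    73.5 ] F [-1.2 -0.1  6.4] T [0.05 0.22 0.02] gap 25.2
d[m] [ 0.0001 -0.0002  0.0007] w [ 0.001 -0.    -0.   ]
```

Gripped with only about 1 N sideways. Next I draw the pin by about 13 mm.

>>> {"method": "jog_arm", "body": {
  "targets": [
    [0, 0, -0.002, 0, 0, 0, 0.85],
    [0, 0, -0.005, 0, 0, 0, 0.85],
    [0, 0, -0.008, 0, 0, 0, 0.85],
    [0, 0, -0.011, 0, 0, 0, 0.85],
    [0, 0, -0.013, 0, 0, 0, 0.85]
  ],
  "newtons": 30
}}

```text
time: 3.95
tool_pos: [538.7, -67.8, 93.7]
tcp_rot: [-179.9, 0.0, 73.5]
ft_force: [1.6, 1.0, -6.5]
finger_gap: 25.0
```

```bash
python3 - <<'E'
from g import *
t=r.snapshot("side");cv2.imwrite("pics/e_s.png",cv2.resize(t["pixels"][100:240,290:430,::-1],None,fx=4,fy=4))
s=r.snapshot("wrist");cv2.imwrite("pics/e_w.png",s["pixels"][:,:,::-1])
st()
E
```

```text
t 4.05 tcp [538.8 -67.9  93.9] rot [-179.95   -0.     73.5 ] F [ 1.5 -0.2 -7.2] T [ 0.12 -0.15 -0.14] gap 25.1
```

View pics/e_s.png

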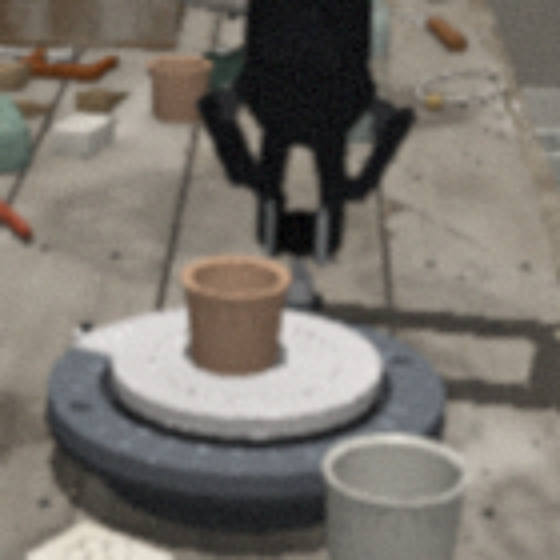

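View pics/e_w.png

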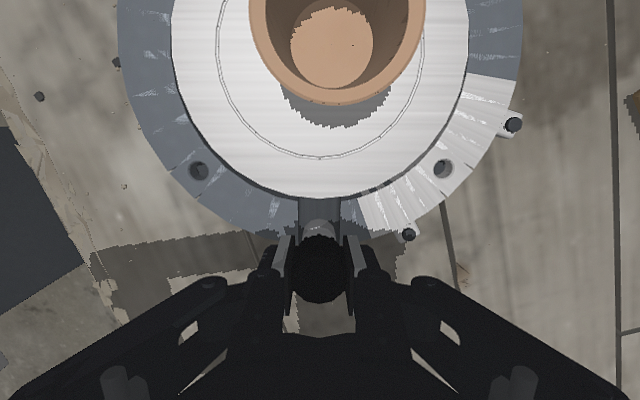

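Pin drawn: TCP is up 12 mm with about 7 N of spring pull, and the knob is still in the pads. Now I swing about the axis, which is at tool (+100, 0) mm.

>>> {"method": "jog_arm", "body": {
  "targets": [
    [0.0, 0.0026, 0, 0, 0, -0.026, 0.85],
    [0.0003, 0.0078, 0, 0, 0, -0.0785, 0.85],
    [0.0009, 0.0131, 0, 0, 0, -0.1309, 0.85],
    [0.0017, 0.0182, 0, 0, 0, -0.1833, 0.85],
    [0.0027, 0.0233, 0, 0, 0, -0.2356, 0.85]
  ]
}}

```text
time: 4.47
tool_pos: [561.7, -71.9, 93.3]
tcp_rot: [-179.9, -0.0, 87.1]
ft_force: [-0.5, 0.3, -6.1]
finger_gap: 24.9
```

```bash
cat > a.py <<'E'
from g import *
s=st();C=np.array([566.8,28.1]);q=s["tool_pos"][:2]-C;a=np.degrees(np.arctan2(q[1],q[0]))
t=np.radians(a+90);F=s["ft_force"]
print("ang %.2f rad %.1f yawerr %.2f"%(a+106.5,np.hypot(*q),s["tcp_rot"][2]-180-a),"Ftan %.1f Frad %.1f"%(F[0]*np.cos(t)+F[1]*np.sin(t),F[0]*np.sin(t)-F[1]*np.cos(t)))
E
python3 a.py
```

```text
t 4.47 tcp [561.7 -71.9  93.3] rot [-1.7989e+02 -2.0000e-02  8.7140e+01] F [-0.5  0.3 -6.1] T [ 0.15 -0.04 -0.15] gap 24.9
ang 13.59 rad 100.1 yawerr 0.05 Ftan -0.5 Frad -0.3
```

>>> {"method": "jog_arm", "body": {
  "targets": [
    [0.0001, 0.0052, 0, 0, 0, -0.0524, 0.85],
    [0.0005, 0.0105, 0, 0, 0, -0.1047, 0.85],
    [0.0012, 0.0156, 0, 0, 0, -0.1571, 0.85],
    [0.0022, 0.0208, 0, 0, 0, -0.2094, 0.85],
    [0.0034, 0.0259, 0, 0, 0, -0.2618, 0.85]
  ]
}}

```text
time: 4.88
tool_pos: [587.7, -70.0, 93.1]
tcp_rot: [-179.9, -0.0, 102.1]
ft_force: [-0.4, 0.6, -6.3]
finger_gap: 24.9
```

>>> {"method": "jog_arm", "body": {
  "targets": [
    [0.0001, 0.0052, 0, 0, 0, -0.0524, 0.85],
    [0.0005, 0.0105, 0, 0, 0, -0.1047, 0.85],
    [0.0012, 0.0156, 0, 0, 0, -0.1571, 0.85],
    [0.0022, 0.0208, 0, 0, 0, -0.2094, 0.85],
    [0.0027, 0.0233, 0, 0, 0, -0.2356, 0.85]
  ]
}}

```text
time: 5.3
tool_pos: [610.2, -62.4, 93.2]
tcp_rot: [-179.9, -0.0, 115.7]
ft_force: [-0.7, -0.5, -6.4]
finger_gap: 24.6
```

```bash
python3 - <<'E'
from g import *
import a
s=r.snapshot("wrist");cv2.imwrite("pics/f_w.png",s["pixels"][:,:,::-1])
import pickle;pickle.dump(s,open("f.pkl","wb"))
st()
E
```

```text
t 5.30 tcp [610.2 -62.4  93.2] rot [-1.7991e+02 -5.0000e-02  1.1566e+02] F [-0.7 -0.5 -6.4] T [-0.04  0.1  -0.05] gap 24.6
ang 42.12 rad 100.3 yawerr 0.03 Ftan -0.9 Frad 0.2
t 5.35 tcp [610.5 -62.2  93.3] rot [-1.7994e+02 -4.0000e-02  1.1569e+02] F [ 1.8  0.5 -6.4] T [ 0.13 -0.21 -0.04] gap 24.4
```

View pics/f_w.png

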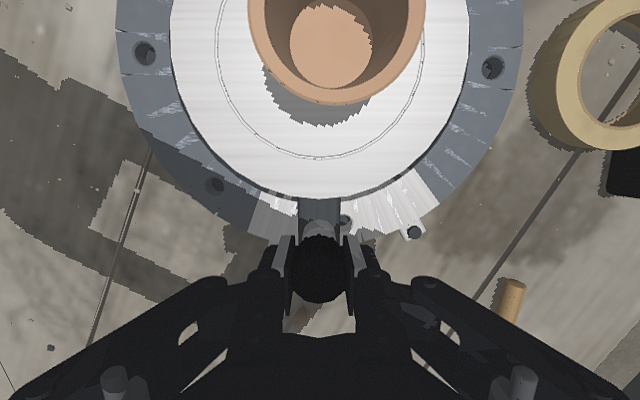

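The tool is at 42°. The shoe's hole shows just ahead of the arm at (345,220), the cup is centred and upright, and the tape lies low and outside. I'll go to about 47°, then lower the pin onto the shoe.

>>> {"method": "jog_arm", "body": {
  "targets": [
    [0.0001, 0.0044, 0, 0, 0, -0.0436, 0.85],
    [0.0004, 0.0087, 0, 0, 0, -0.0873, 0.85],
    [0.0004, 0.0087, 0.001, 0, 0, -0.0873, 0.85],
    [0.0004, 0.0087, 0.002, 0, 0, -0.0873, 0.85],
    [0.0004, 0.0087, 0.003, 0, 0, -0.0873, 0.85]
  ]
}}

```text
time: 5.77
tool_pos: [618.1, -58.2, 91.1]
tcp_rot: [180.0, -0.0, 120.4]
ft_force: [-4.1, 1.6, 2.5]
finger_gap: 24.6
```

```bash
python3 a.py
```

```text
t 5.77 tcp [618.1 -58.2  91.1] rot [ 1.800e+02 -2.000e-02  1.204e+02] F [-4.1  1.6  2.5] T [ 0.36  0.63 -0.01] gap 24.6
ang 47.22 rad 100.4 yawerr -0.32 Ftan -2.7 Frad -3.4
```

The pin is resting on the shoe, since Fz has reversed. I'll open slightly so the fingers form a loose cage, and the spring alone drives the pin.

>>> {"method": "jog_arm", "body": {
  "targets": [
    [0, 0, 0, 0, 0, 0, 0.65],
    [0, 0, 0, 0, 0, 0, 0.65],
    [0, 0, 0, 0, 0, 0, 0.65]
  ],
  "newtons": 20
}}

```text
time: 6.02
tool_pos: [619.0, -58.8, 92.1]
tcp_rot: [179.9, 0.1, 120.5]
ft_force: [0.2, -0.1, 0.7]
finger_gap: 30.0
```

```bash
python3 a.py
```

```text
t 6.02 tcp [619.  -58.8  92.1] rot [1.7992e+02 8.0000e-02 1.2046e+02] F [ 0.2 -0.1  0.7] T [-0.02  0.02  0.04] gap 30.0
ang 47.48 rad 101.4 yawerr -0.52 Ftan 0.1 Frad 0.2
```

>>> {"method": "jog_arm", "body": {
  "targets": [
    [0, 0.001, 0, 0, 0, -0.01, 0.65],
    [0, 0.002, 0, 0, 0, -0.02, 0.65],
    [0, 0.003, 0, 0, 0, -0.03, 0.65],
    [0.0001, 0.004, 0, 0, 0, -0.04, 0.65]
  ]
}}

```text
time: 6.35
tool_pos: [620.8, -57.1, 91.4]
tcp_rot: [-179.9, -0.0, 122.8]
ft_force: [-11.2, -4.4, 7.8]
finger_gap: 29.7
```

```bash
python3 a.py
```

```text
t 6.35 tcp [620.8 -57.1  91.4] rot [-1.7986e+02 -1.0000e-02  1.2284e+02] F [-11.2  -4.4   7.8] T [-0.79  1.72  0.02] gap 29.7
ang 48.88 rad 100.9 yawerr 0.46 Ftan -11.8 Frad -2.3
```

```bash
python3 - <<'E'
from g import *
t=r.snapshot("side");cv2.imwrite("pics/g_s.png",cv2.resize(t["pixels"][100:240,290:430,::-1],None,fx=4,fy=4))
t=r.snapshot("scene");cv2.imwrite("pics/g_c.png",cv2.resize(t["pixels"][90:230,320:460,::-1],None,fx=4,fy=4))
s=r.snapshot("wrist");cv2.imwrite("pics/g_w.png",s["pixels"][:,:,::-1])
import a
E
```

```text
t 6.50 tcp [620.8 -57.1  91.4] rot [-1.7986e+02 -1.0000e-02  1.2281e+02] F [-8.  -3.2  6.5] T [-0.55  1.36 -0.06] gap 29.9
ang 48.88 rad 100.9 yawerr 0.43 Ftan -8.5 Frad -1.6
```

View pics/g_s.png

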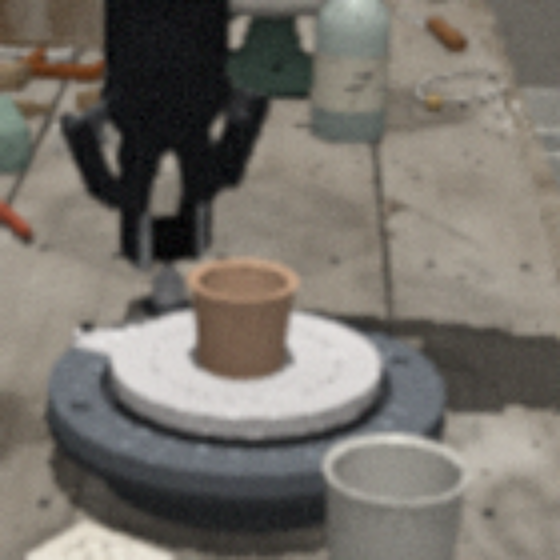

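View pics/g_c.png

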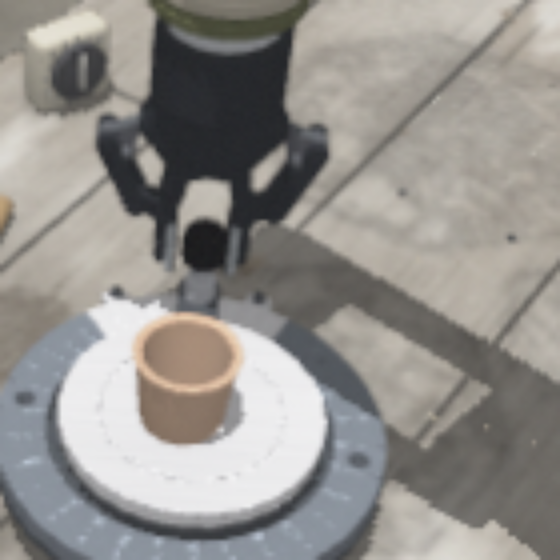

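View pics/g_w.png

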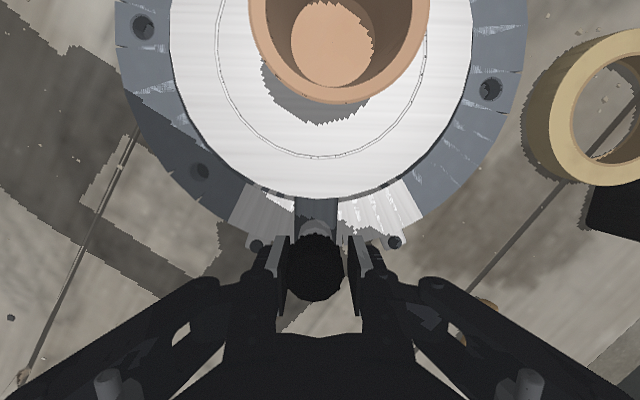

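```bash
python3 - <<'E'
from h import *
for n in "cdefg":
    import os
    f=f"pics/{n}_w.png"
    if not os.path.exists(f): f=f"pics/{n}.png"
    im=cv2.imread(f)
    cv2.imwrite(f"pics/{n}_k.png",cv2.resize(im[190:340,250:400],None,fx=3,fy=3,interpolation=cv2.INTER_NEAREST))
cv2.imwrite("pics/k.png",np.hstack([cv2.resize(cv2.imread(f"pics/{n}_k.png"),(390,390)) for n in "fg"]))
E
```

View pics/k.png

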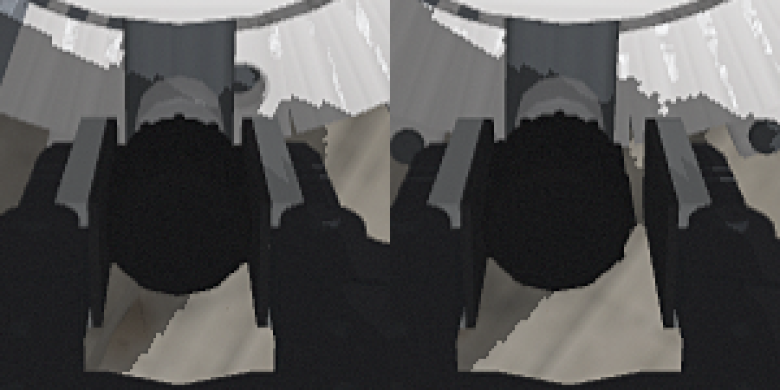

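The knob is still riding on the shoe at a lift of about 9.7 mm, and it has shifted against the trailing pad. The push also has about 6 N downward, which adds drag. I'll check where the hole is, ease the tool up 1 mm, then keep pushing in small steps.

```bash
python3 - <<'E'
from h import *
s=pickle.load(open("f.pkl","rb"));C=np.array([566.8,28.1])
for n,u,v,z in(("shoehole",250+247/2.6,190+80/2.6,52.5),("knob",250+179/2.6,190+205/2.6,113),("130",492.5,67.5,52),("h-50?",214,185,52)):
    q=onz(s,u,v,z)[:2]-C;print(n,np.hypot(*q),np.degrees(np.arctan2(q[1],q[0]))+106.5)
E
```

```text
shoehole 99.09345501067197 51.43703585181779
knob 99.38775326217159 41.48849437515288
130 98.80426651883353 129.4613320116366
h-50? 100.23975618171325 -0.3499269943935843
```

>>> {"method": "jog_arm", "body": {
  "targets": [
    [0, 0, -0.001, 0, 0, 0, 0.65],
    [0, 0, -0.001, 0, 0, 0, 0.65]
  ]
}}

```text
time: 6.67
tool_pos: [621.2, -56.7, 91.8]
tcp_rot: [-179.9, -0.0, 122.8]
ft_force: [-3.7, -2.5, 0.4]
finger_gap: 29.7
```

```bash
python3 a.py
```

```text
t 6.67 tcp [621.2 -56.7  91.8] rot [-1.7993e+02 -1.0000e-02  1.2280e+02] F [-3.7 -2.5  0.4] T [-0.51  0.51  0.05] gap 29.7
ang 49.18 rad 100.8 yawerr 0.12 Ftan -4.5 Frad 0.1
```

>>> {"method": "jog_arm", "body": {
  "targets": [
    [0, 0.0006, 0, 0, 0, -0.006, 0.65],
    [0, 0.0012, 0, 0, 0, -0.012, 0.65],
    [0, 0.0018, 0, 0, 0, -0.018, 0.65],
    [0, 0.0024, 0, 0, 0, -0.024, 0.65],
    [0, 0.003, 0, 0, 0, -0.03, 0.65]
  ]
}}

```text
time: 7.08
tool_pos: [624.1, -54.6, 91.6]
tcp_rot: [-180.0, -0.0, 124.5]
ft_force: [0.5, 0.5, -0.5]
finger_gap: 29.5
```

```bash
python3 a.py
```

```text
t 7.08 tcp [624.1 -54.6  91.6] rot [-1.7999e+02 -2.0000e-02  1.2454e+02] F [ 0.5  0.5 -0.5] T [-0.03  0.03 -0.03] gap 29.5
ang 51.22 rad 100.6 yawerr -0.18 Ftan 0.7 Frad -0.2
```

```bash
python3 - <<'E'
from g import *
s=r.snapshot("wrist");cv2.imwrite("pics/h_w.png",cv2.resize(s["pixels"][180:340,220:420,::-1],None,fx=3,fy=3,interpolation=cv2.INTER_NEAREST))
E
```

```text
(no output)
```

View pics/h_w.png

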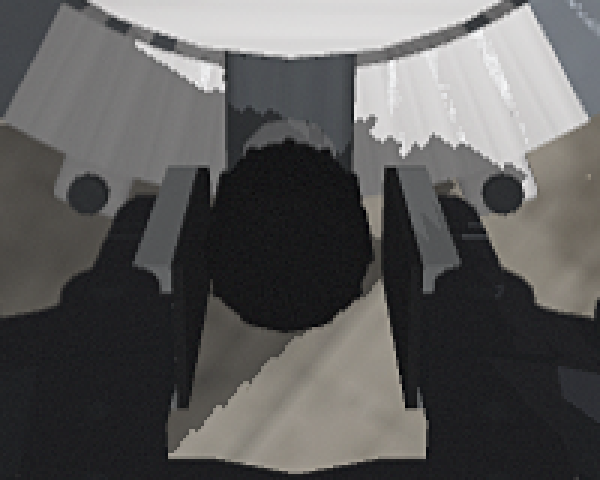

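The knob looks smaller (about 53 px across, was 58) and sits higher in the picture. The side force has gone, and the lug screws are symmetric about the arm. All of this fits the pin having dropped in. I'll open, rise and check.

>>> {"method": "jog_arm", "body": {
  "targets": [
    [0, 0, 0, 0, 0, 0, 0.5],
    [0, 0, 0, 0, 0, 0, 0.4],
    [0, 0, 0, 0, 0, 0, 0.4],
    [0, 0, -0.02, 0, 0, 0, 0.4],
    [0, 0, -0.045, 0, 0, 0, 0.4]
  ]
}}

```text
time: 7.55
tool_pos: [622.2, -54.2, 134.5]
tcp_rot: [-179.8, -0.2, 124.5]
ft_force: [0.0, -0.2, 0.5]
finger_gap: 51.3
```

>>> {"method": "jog_arm", "body": {
  "targets": [
    [0, 0, -0.03, 0, 0, 0, 0.4],
    [0, 0, -0.06, 0, 0, 0, 0.4],
    [0, 0, -0.09, 0, 0, 0, 0.4],
    [0, 0, -0.11, 0, 0, 0, 0.4],
    [0, 0, -0.11, 0, 0, 0, 0.4]
  ]
}}

```text
time: 7.97
tool_pos: [626.9, -54.9, 254.1]
tcp_rot: [179.6, 0.4, 124.5]
ft_force: [0.3, 0.7, 1.4]
finger_gap: 51.5
```

```bash
python3 - <<'E'
from g import *
d={n:r.snapshot(n) for n in("side","scene","wrist")};pickle.dump(d,open("i.pkl","wb"));st()
cv2.imwrite("pics/i_w.png",d["wrist"]["pixels"][:,:,::-1])
a=[cv2.resize(d[n]["pixels"][y:y+100,x:x+100,::-1],(400,400),interpolation=cv2.INTER_NEAREST) for n,x,y in(("side",290,140),("scene",320,135))]
cv2.imwrite("pics/i_sc.png",np.hstack(a))
C=np.array([566.8,28.1])
an=np.radians(-106.5+50.9);K=np.append(C+100*np.array([np.cos(an),np.sin(an)]),0)
for n in d:
    print(n,[ (z,proj(d[n],K+[0,0,z])[0].round(1)) for z in(86,110,95.5,119.5)])
E
```

```text
t 8.12 tcp [624.1 -54.6 246.6] rot [180.    -0.   124.51] F [ 0.8  0.5 -0.5] T [-0.01  0.01 -0.03] gap 51.1
side [(86, array([329.4, 168.4])), (110, array([329.4, 159.2])), (95.5, array([329.4, 164.8])), (119.5, array([329.4, 155.6]))]
scene [(86, array([368. , 157.5])), (110, array([368.8, 150.1])), (95.5, array([368.3, 154.6])), (119.5, array([369.1, 147.1]))]
wrist [(86, array([318. , 182.2])), (110, array([318. , 187.6])), (95.5, array([318. , 184.3])), (119.5, array([318., 190.]))]
```

View pics/i_w.png

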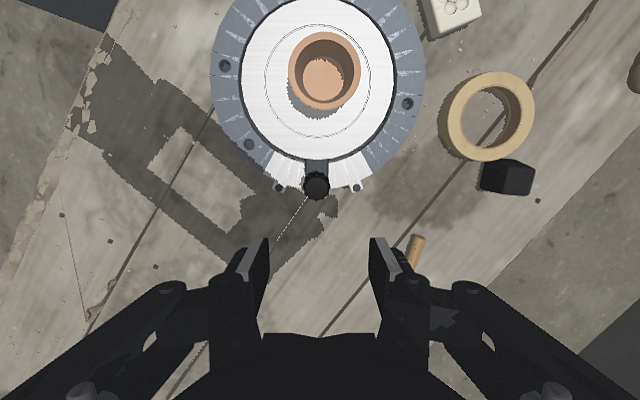

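View pics/i_sc.png

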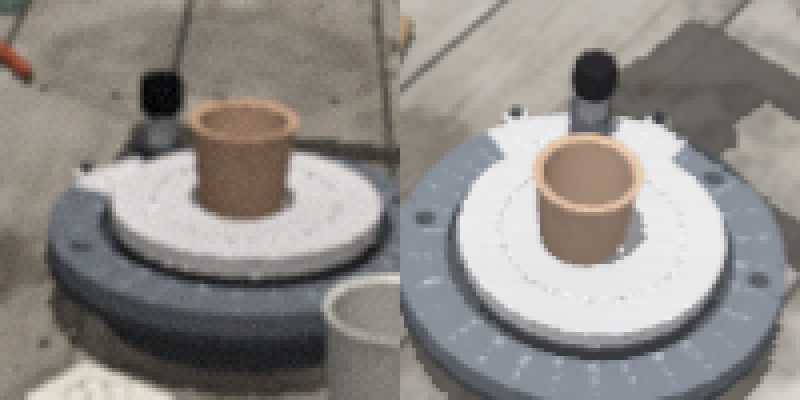

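Both views put the knob at its home height, with the cup upright and centred. One more numeric check against the starting pictures.

```bash
python3 - <<'E'
from h import *
a=pickle.load(open("a.pkl","rb"));i=pickle.load(open("i.pkl","rb"));C=np.array([566.8,28.1])
def cen(im,u,v,h=9):
    u,v=int(round(u)),int(round(v));w=np.clip(90-im[v-h:v+h+1,u-h:u+h+1].max(2).astype(float),0,40);w[w<15]=0
    yy,xx=np.mgrid[v-h:v+h+1,u-h:u+h+1];return (w*xx).sum()/w.sum(),(w*yy).sum()/w.sum()
for n in("scene","side"):
    for d,an in((a,0),(i,50.9)):
        t=np.radians(an-106.5);K=np.append(C+100*np.array([np.cos(t),np.sin(t)]),98)
        p=proj(d[n],[K,K+[0,0,9.5]]);c=cen(d[n]["pixels"],*p[0]);print(n,an,"res",(np.array(c)-p[0]).round(2),"9.5mm lift =",(p[1]-p[0]).round(2))
g=cv2.cvtColor(i["wrist"]["pixels"],cv2.COLOR_RGB2GRAY);
E
```

```text
scene 0 res [-0.43 -0.03] 9.5mm lift = [ 0.59 -2.95]
scene 50.9 res [-0.02  0.06] 9.5mm lift = [ 0.32 -2.95]
side 0 res [ 0.35 -0.75] 9.5mm lift = [ 0.15 -3.62]
side 50.9 res [ 0.47 -0.16] 9.5mm lift = [ 0.02 -3.64]
```

```bash
python3 - <<'E'
from bench import r
print(r.hand_in())
E
```

```text
the job is handed in; nothing more can be done
None
```

The pin is home in the shoe's hole, about 51° anticlockwise of the start, and the job was handed in at about 8.1 s with the gripper clear.

- **What I did:** I drew the knob about 12 mm and swung the wheel to 47°. There I set the pin down on the shoe and opened the fingers to a loose cage. I then pushed in small steps until the pin dropped in by itself, opened and rose straight up.
- **Seating:** In the scene and side views the knob's height matches its home height from the first pictures to within 1 px; a pin still up on the shoe would show 3 to 3.6 px. The hole measured from the pictures was at 50.6° to 51.4°, which fits.
- **Sideways force:** The first push rose to about 12 N against the 25 N limit, because the fingers were also pressing down while the pin rode on the shoe. I raised the tool 1 mm and pushed again; the side force was down to about 1 N once the pin dropped in.
- **Surroundings:** In the last pictures the cup is upright and central. I saw no change in the beaker, mould or tape, judging by eye only.
- **Not checked:** I did not push sideways to prove the wheel is locked.

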